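# Cup under the spout, mill lid held at half turn

## Robot

A 7-joint arm with a two-finger parallel gripper is mounted at the origin on the work surface. World frame = base frame: x ahead of the robot, y to its left, z up, the work surface at z = 0. Lengths are in m, angles in rad, forces in N, time in s.
With the tool pointing down it reaches from about 0.35 to 0.775 m from the base axis. Payload 3.1 kg.
Tool frame: the origin (TCP) lies midway between the tips of the shut fingers; the grasp point (between the pads) lies 19 mm behind it; z points along the fingers, y is the line along which they close (so a half turn about z gives the same grasp; the last joint's range is limited). The gripper opens to 85 mm and grips with 20 to 120 N. Pads are 22 mm wide; open, the fingers measure 114 mm over their backs; the gripper's body (76 mm by 85 mm) begins 54 mm behind the grasp point. The pads swing forward as they close: fully open they stand 13 mm farther back than shut.
Start: joints at [1.208, 0.311, 0.014, 1.512, -0.004, 1.319, -0.027], TCP at [0.173, -0.522, 0.231] pointing down, gripper open.
Joint ranges: [-2.7, 2.7], [-0.3, 1.91], [-1.27, 1.3], [0.12, 2.57], [-1.44, 4.58], [0.2, 2.03], [-3.05, 3.05]. Speed limits (rad/s): [2.79, 2.79, 3.14, 3.14, 3.14, 3.14, 3.14].

## Interface

Orientations are given as a rotation vector (axis times angle).
In Python, from station import robot gives the robot as it stands.
- The arm moves only by the shell command python3 -m creep 'ROWS' [FORCE]. ROWS is a JSON object of lists of equal length, an entry for each row: "jaw": the gripper command: -1 is shut, 1 is fully open, values between are in proportion; "xyz": the shift along the tool's x, y, z as a fraction of full scale, a list of three; "roll": the turn about the tool's z as a fraction of full scale. A call has exactly 5 rows; each row shifts and turns the commanded pose from where the row before left it, along the tool's axes as they then stand; what a row does not reach is not made up. Full scale, the value 1, is 20 mm for a shift and 0.1 rad for a turn. A row lasts 1/10 s, in which the tool goes at most 50 mm and 8.59 degrees, less where a joint would pass 70% of its speed; a pose out of reach is approached as far as the arm can. A call with a number of a shift or a turn outside -1 to 1 is refused whole. A call with a gripper value outside its range is refused whole. The fingers move at their own pace and stop on an object; FORCE is the grip in N (left out, the last holds). Time passes only in rows, so rows that do not move let the fingers close, or fill a call up. It gives the time, the measured TCP pose, the force, the opening and the grip force at its end, in the units of the state.
- robot.sense(): the state, without advancing time (a new reading comes with each control period).
- robot.snapshot(name): name is "scene" or "top" or "wrist"; returns the picture (480x640x3 uint8, blue, green, red); there is no depth.
- robot.camera_params(name): a dict with "camera_matrix" (3x3 intrinsics, pixels), "R" (3x3) and "t" (3): a world point X has camera coordinates R X + t. Camera axes: x right, y down, z forward; pixel columns grow to the right and rows downward; lengths in m; the calibration is good to about 2 mm. A picture is of the moment at which its call begins: read the wrist's pose just before it. camera_params takes no time and is no camera call; for the wrist camera it gives the pose at the moment of the call.
- robot.sign_off(): hands the job in; it is judged then, once.
The state is a dict: "t": time; "joint_positions": joint angles; "qvel": joint speeds; "effort": joint torques, N m; "tcp_pos": TCP position; "tool_rot": TCP orientation; "contact_force": force on the tool from outside, world axes, zero at the start; "moment": the same for the moment, N m; "opening": finger opening in m; "gripper_force": force on a finger pad.
Only numpy, scipy, OpenCV 4.12 (cv2) and the standard library are available. Lean on these libraries where they do the work, as an engineer would, in place of code of your own. Each camera call takes 0.05 s, during which the arm holds its last target. There are 200 camera calls.

## Task

Get the coffee mill grinding into the green cup that stands on the shelf: slide that cup along the shelf, without lifting it, until the mill's spout is right over its mouth; then fit the lid into the mill's collar with its two lugs through the slots and turn it clockwise to the half-way mark, without going on to the lock click. The lid springs back when let go, so finish with the lid still gripped and held steady at half turn; leave the cup on the rack, the strainer and the lunch box alone.

Things in the scene. Friction and masses are not known exactly. Their poses are not given: they have to be found in the camera images.
- cup_center (a point): Green ceramic cup standing upright on the shelf, no handle, 70 mm tall, 0.2 to 0.35 kg. Straight sides, outside diameter 96 mm, 86 mm at the rounded foot; wall 4 mm. The point is on its axis, half-way up, 35 mm above the shelf. (The other green cup is upside down on the rack.)
- spout (a point): Centre of the mill's spout outlet: a round nozzle 20 mm across pointing straight down, outlet 112 mm above the shelf, so the cup passes under it. It hangs from a level arm 28 mm wide, underside 135 mm and top 161 mm above the shelf, that comes from the mill's body. Axes as mill.
- mill: Coffee mill, aluminium and grey with a white collar, cannot be moved. Upright round body 124 mm across at the foot, 116 mm at the collar on top, 190 mm tall. Origin: on its axis, at the shelf. z up; the spout's axis is 125 mm out along +y; the collar's slots are on the +x and -x sides.
- collar (a point): Centre of the mill's round mouth, level with the collar's flat top, 190 mm above the shelf; axes as mill. Mouth 84 mm across. Under its 5 mm thick flange is a 9 mm high track in which the lid's lugs run clockwise, seen from above.
- slot (a point): Middle of the +x slot in the collar's flange, 47 mm from the mill's axis, at the collar's top. Slots (a like one opposite, at -x) are 20 mm wide and run out to 52 mm from the axis. A broad black mark on the collar's rim stands beside each slot.
- half_mark (a point): Half-turn mark, a thin black raised line on the collar's rim, 50 deg (0.87 rad) clockwise, seen from above, of the +x slot; a like one lies opposite. The lid's bar points at the pair when the lid is at half turn. The next thin line, 98 deg clockwise of the slot, is lock.
- lid_grip (a point): Mill lid, black with a grey grip, loose, 0.09 to 0.14 kg, upright. Cover disc 100 mm across and 6 mm thick, 12 mm deep plug below, and on top a grip bar along the lid's x, 64 mm long, 18 mm wide (y), 40 mm tall. The point is in the bar, 22 mm above the disc's top, 18 mm below the bar's top, 40 mm above the plug's foot. z up. Seated in the mill, it is 28 mm above collar.
- lid_lug (a point): Middle of the +x one of the lid's two lugs, 45 mm from its axis (the other is at -x; the bar lies along the line of the lugs, and the lid fits either way round). Lugs are at the foot of the plug, 12 mm wide, 5 mm thick, 100 mm across the tips; the plug is 79 mm across, its foot chamfered. Play in the mouth 2 mm to each side.
- switch_ring (a joint): Sprung ring in the collar, turned by the lugs: 0 at rest, grows as the lid turns clockwise from above (rad). The lid turns some 0.09 rad from mid-slot before it meets the ring; then they turn together. Half turn is 0.785; the lock catch is felt from about 1.1 and clicks at about 1.5. The spring pushes back 0.04 N m at 0, 0.12 N m at half turn.
- rack_cup: Bystander: the other green cup, same size, upside down on the fixed bamboo dish rack, 340 mm (x) by 216 mm (y), 110 mm high, plates on edge in its +x half up to 208 mm high. Origin: centre of the cup's rim, on the slats 38 mm above the shelf; the rack's centre lies 85 mm from it along +x.
- strainer: Bystander: stainless steel strainer lying bowl upside down, 120 mm across, 45 mm high, with a flat handle along its +x to 175 mm from the origin. Origin: centre of the bowl's mouth, on the shelf.
- lunch_box: Bystander: closed plastic lunch box with snap lid, 128 x 188 x 66 mm, long side along its y. Origin: centre of its underside.

How it is judged:
By the outcome, as a careful person would: the job done as asked, in the order asked, and still so for the second after the job is handed in, while the arm keeps its last pose, push and grip.
It also fails if it takes over 72 s, if anything falls off the work surface, if the arm or the gripper's body presses on something with over 40 N, if the wrist force passes 120 N, or if a joint passes its speed limit or range.

## Working session

There is one attempt and no reset: what is moved stays moved. The work goes in short steps, Python scripts to look and compute and a shell command to move; the robot and the scene stay as the last step left them, time stands still between calls to the robot, and variables do not carry over. Pictures are saved under pics/ and viewed, at most 10 in all, crops included, and the job is handed in when it is done.

```bash
ls; mkdir -p pics; python3 - <<'E'
from station import robot
import cv2,numpy as np
s=robot.sense();print(s['t'],s['tcp_pos'],s['tool_rot'],s['opening'])
for n in("scene","top"):
    cv2.imwrite(f"pics/{n}0.png",robot.snapshot(n))
    p=robot.camera_params(n);print(n,np.round(p['camera_matrix'],1).tolist(),np.round(-p['R'].T@p['t'],3),np.round(p['R'],3).tolist())
E
```

```text
pics
0.0 [ 0.17321948 -0.52125821  0.23022191] [-3.09897665e+00 -5.01515122e-01  7.20969676e-04] 0.08555331812049045
scene [[540.4, 0.0, 325.2], [0.0, 540.4, 246.7], [0.0, 0.0, 1.0]] [ 1.558 -0.695  0.968] [[0.628, 0.778, -0.001], [0.429, -0.347, -0.834], [-0.65, 0.523, -0.552]]
top [[439.8, 0.0, 329.0], [0.0, 439.8, 242.4], [0.0, 0.0, 1.0]] [0.499 0.048 1.108] [[0.027, -1.0, -0.016], [-0.995, -0.025, -0.092], [0.091, 0.019, -0.996]]
```

View pics/scene0.png

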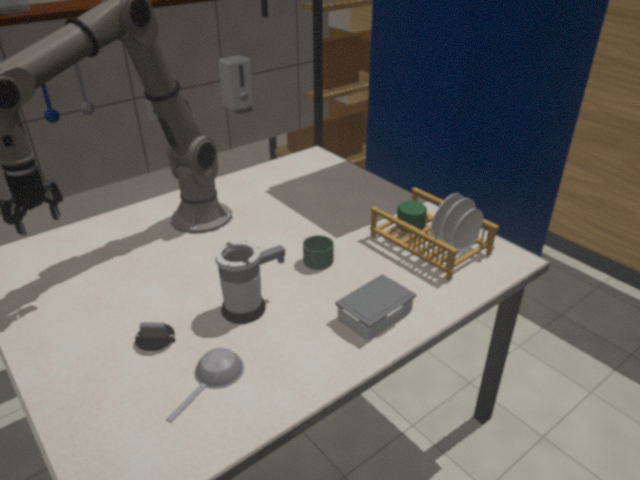

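View pics/top0.png

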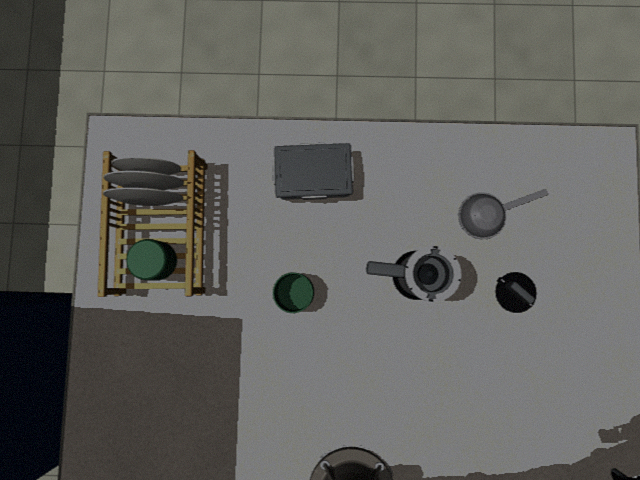

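The scene view shows the mill at about (242,285), the cup at (318,252) and the lid at (155,335). In the top view the shelf cup is at (294,292), the mill's mouth at (430,273), the spout end at about (372,268), and the lid at (516,292) with its bar diagonal.

```bash
cat > h.py <<'E'
from station import robot
import cv2,numpy as np
def ray(p,uv):
    d=p['R'].T@np.linalg.solve(p['camera_matrix'],np.array([uv[0],uv[1],1.]));return -p['R'].T@p['t'],d
def onz(p,uv,z):
    c,d=ray(p,uv);return c+d*(z-c[2])/d[2]
def proj(p,X):
    q=p['camera_matrix']@(p['R']@np.array(X)+p['t']);return q[:2]/q[2]
E
python3 - <<'E'
from h import *
im=cv2.imread("pics/top0.png");p=robot.camera_params("top")
g=im.astype(int)
def blob(m,box,name,z):
    x0,y0,x1,y1=box;s=np.zeros(m.shape,np.uint8);s[y0:y1,x0:x1]=m[y0:y1,x0:x1]
    c=max(cv2.findContours(s,0,1)[0],key=cv2.contourArea);c2=cv2.convexHull(c)
    print(name,cv2.minAreaRect(c2),cv2.fitEllipse(c2),onz(p,cv2.fitEllipse(c2)[0],z))
green=(g[...,1]-g[...,2]>15).astype(np.uint8)
blob(green,(260,260,330,325),'cup',.07)
dark=(g.max(2)<45).astype(np.uint8)
blob(dark,(490,265,545,320),'lid',.015)
for z in(.161,):print('spoutend',onz(p,(367,268),z),onz(p,(405,271),z))
print('collar',onz(p,(430,273),.19))
print('slots marks',onz(p,(435,249),.19),onz(p,(431,297),.19))
cv2.imwrite("pics/crop1.png",cv2.resize(im[235:325,355:545],None,fx=4.2,fy=4.2,interpolation=cv2.INTER_CUBIC))
E
```

```text
cup ((292.5, 292.5), (39.0, 39.0), 90.0) ((292.37835693359375, 292.3277893066406), (39.98282241821289, 40.328739166259766), 69.86040496826172) [0.47441381 0.15044944 0.07      ]
lid ((515.5, 292.0), (40.0, 39.0), 90.0) ((515.40185546875, 291.9220275878906), (39.1966667175293, 41.883644104003906), 128.70350646972656) [ 0.48891871 -0.39199872  0.015     ]
spoutend [ 0.53283282 -0.01726593  0.161     ] [ 0.52853503 -0.09873475  0.161     ]
collar [ 0.52484552 -0.1460261   0.19      ]
slots marks [ 0.5750798  -0.15612965  0.19      ] [ 0.47542683 -0.14836455  0.19      ]
```

View pics/crop1.png

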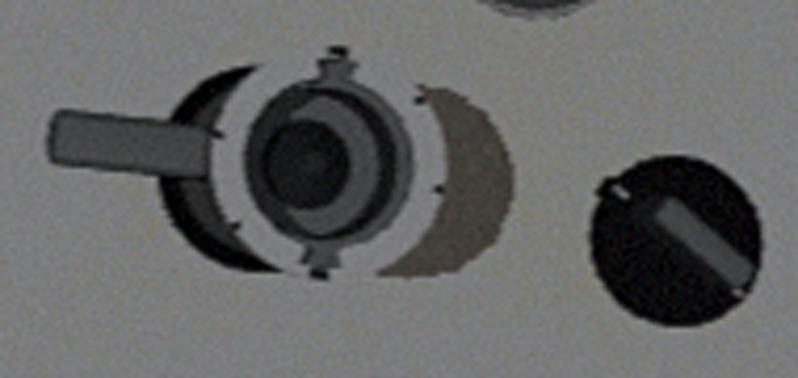

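The crop shows the mouth centre at about (433,274), the slots at (435,251) and (431,296), the half marks at right-up and left-down, and the lid's bar running diagonally down to the right.

```bash
cat >> h.py <<'E'
from scipy.spatial.transform import Rotation as Ro
def need(target,yaw=None):
    "shift along present tool axes (units of 20 mm) and roll (units of .1 rad) to reach world target / tool-x yaw in deg"
    s=robot.sense();R=Ro.from_rotvec(s['tool_rot']).as_matrix()
    y=np.degrees(np.arctan2(R[1,0],R[0,0]))
    print('t',round(s['t'],2),'tcp',np.round(s['tcp_pos'],4),'yaw',round(y,2),'tilt',np.round(R[:,2],3),'F',np.round(s['contact_force'],1),'open',round(s['opening'],4))
    print('units xyz',np.round(R.T@(np.array(target)-s['tcp_pos'])/.02,2), 'roll',None if yaw is None else round(np.radians((y-yaw+180)%360-180)/.1,2),'j7',round(s['joint_positions'][6],2))
E
python3 - <<'E'
from h import *
p=robot.camera_params("top")
f=lambda c,z:onz(p,(355+(c[0]+.5)/4.2-.5,235+(c[1]+.5)/4.2-.5),z)
a,b=f((337,68),.19),f((321,258),.19);print(a,b,np.linalg.norm(a-b))
m=(a+b)/2;x=(a-b)/np.linalg.norm(a-b);yaw=np.degrees(np.arctan2(x[1],x[0]));print('mill',m,yaw)
h,k=f((420,95),.19),f((233,226),.19);print('half',np.degrees(np.arctan2(*(h-k)[[1,0]])),(h+k)/2)
a0,a1=f((52,137),.161),f((205,152),.161);print('arm',a0,a1,np.degrees(np.arctan2(*(a0-a1)[[1,0]])))
sp=m+.125*np.array([-x[1],x[0],0]);print('spout',sp)
l,r=f((668,205),.058),f((745,280),.058);print('bar',l,r,np.degrees(np.arctan2(*(l-r)[[1,0]])),'disc',f((677,240),.018))
cup=np.array([.4744,.1504]);d=sp[:2]-cup;L=np.linalg.norm(d);u=d/L;print('push',L,np.degrees(np.arctan2(u[1],u[0])),'start',cup-u*.075)
need((.45,-.3,.27),0)
w=robot.camera_params("wrist");R=Ro.from_rotvec(robot.sense()['tool_rot']).as_matrix()
print('wristcam in tool',R.T@(-w['R'].T@w['t']-robot.sense()['tcp_pos']),R.T@w['R'].T,w['camera_matrix'][0])
E
```

```text
[ 0.57128782 -0.15585062  0.19      ] [ 0.47738337 -0.14845183  0.19      ] 0.0941954834640904
mill [ 0.5243356  -0.15215122  0.19      ] -4.505063002081639
half -53.83195670029112 [ 0.52539986 -0.15100785  0.19      ]
arm [ 0.53446804 -0.01723523  0.161     ] [ 0.5288546  -0.09537073  0.161     ] 85.89079465623423
spout [ 0.53415399 -0.02753742  0.19      ]
bar [ 0.50915762 -0.37086381  0.058     ] [ 0.46846432 -0.41318517  0.058     ] 46.12352282128345 disc [ 0.48936299 -0.39178667  0.018     ]
push 0.18770259906213332 -71.43719420137352 start [0.4505242  0.22149814]
t 0.1 tcp [ 0.1733 -0.5213  0.2303] yaw 18.39 tilt [-0.001  0.002 -1.   ] F [0.7 0.6 0.2] open 0.0854
units xyz [16.62 -6.14 -1.97] roll 3.21 j7 -0.03
wristcam in tool [ 0.07138674 -0.00157102 -0.14357082] [[ 1.48077487e-04 -9.59215028e-01 -2.82677393e-01]
 [ 9.99999712e-01  3.52262351e-04 -6.71500098e-04]
 [ 7.43689589e-04 -2.82677212e-01  9.59214804e-01]] [364.17726848   0.         325.00462136]
```

```bash

python3 -m creep '{"jaw":[1,1,1,1,1],"xyz":[[1,-0.3,-0.5],[1,-0.3,-0.5],[1,-0.3,-0.5],[1,-0.3,-0.5],[1,-0.3,0]],"roll":[0,0,0,0,0]}' | tail -3
python3 -m creep '{"jaw":[1,1,1,1,1],"xyz":[[1,-0.4,0],[1,-0.4,0],[1,-0.4,0],[1,-0.4,0],[1,-0.4,0]],"roll":[0,0,0,0,0]}' >/dev/null
python3 -m creep '{"jaw":[-0.3,-0.3,-0.3,-0.3,-0.3],"xyz":[[1,-0.4,0],[1,-0.4,0],[1,-0.4,0],[1,-0.4,0],[1,-0.4,0]],"roll":[0,0,0,0,0]}' >/dev/null
python3 -c "
from h import *
need((.45,.2215,.27),108.6)"
```

```text
contact_force: [-0.4, 0.2, -0.5]
opening: 0.0854
gripper_force: 0.0
t 1.6 tcp [ 0.4237 -0.3221  0.2707] yaw 18.38 tilt [-0.001  0.001 -1.   ] F [-0.5 -0.3 -0.2] open 0.03
units xyz [  9.82 -25.38   0.05] roll -15.75 j7 -0.67
```

```bash

for i in 1 2 3 4 5; do python3 -m creep '{"jaw":[-0.3,-0.3,-0.3,-0.3,-0.3],"xyz":[[0.4,-1,0],[0.4,-1,0],[0.4,-1,0],[0.4,-1,0],[0.4,-1,0]],"roll":[0,0,0,0,0]}' >/dev/null; done
for i in 1 2 3; do python3 -m creep '{"jaw":[-0.3,-0.3,-0.3,-0.3,-0.3],"xyz":[[0,0,0],[0,0,0],[0,0,0],[0,0,0],[0,0,0]],"roll":[-1,-1,-1,-1,-1]}' >/dev/null; done
python3 -c "
from h import *
need((.4505,.2215,.025),108.6)
im=robot.snapshot('wrist');cv2.imwrite('pics/w1.png',im)"
```

```text
t 5.6 tcp [0.4553 0.2143 0.2707] yaw 104.55 tilt [-0.001 -0.001 -1.   ] F [ 0.1 -0.8 -0.8] open 0.0301
units xyz [ 0.41 -0.13 12.29] roll -0.71 j7 -0.42
```

View pics/w1.png

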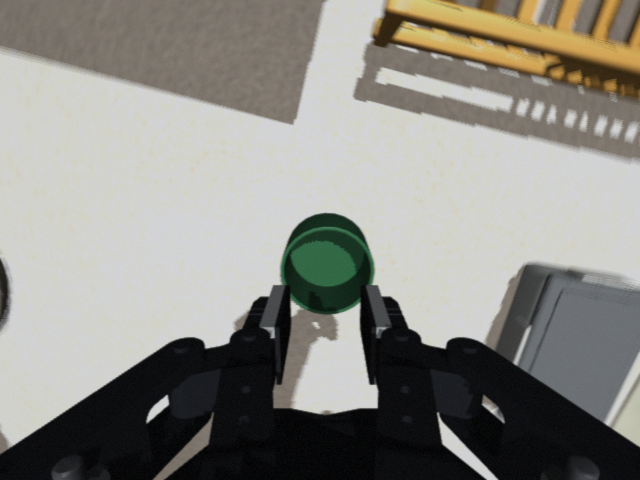

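The wrist view shows the cup, its rim centred at about (327,270), squarely between the fingers. The rack's foot is at upper right and the lunch box at lower right.

```bash

python3 -m creep '{"jaw":[-0.3,-0.3,-0.3,-0.3,-0.3],"xyz":[[0.5,-0.1,0.5],[0.3,0,1],[0,0,1],[0,0,1],[0,0,0.5]],"roll":[-0.7,0,0,0,0]}' >/dev/null
python3 -c "
from h import *
im=cv2.imread('pics/w1.png').astype(int);p=robot.camera_params('wrist')
# rim ellipse measured in w1 with that pose: rebuild pose from tool frame
p0=dict(p);s=robot.sense();R=Ro.from_rotvec(s['tool_rot']).as_matrix()
T=R.T@p['R'].T;tc=R.T@(-p['R'].T@p['t']-s['tcp_pos'])
y=np.radians(104.55);R0=np.array([[np.cos(y),np.sin(y),0],[np.sin(y),-np.cos(y),0],[0,0,-1]])
p0['R']=(R0@T).T;p0['t']=-p0['R']@(np.array([.4553,.2143,.2707])+R0@tc)
print('cup',onz(p0,(281,270),.07),onz(p0,(374,270),.07),onz(p0,(327,227),.07),onz(p0,(327,313),.07))
need((.4505,.2215,.025),108.6)"
```

```text
cup [0.42734641 0.14302867 0.07      ] [0.51842518 0.16668916 0.07      ] [0.4610207  0.19823618 0.07      ] [0.48461148 0.10801073 0.07      ]
t 6.15 tcp [0.4482 0.2285 0.1892] yaw 108.26 tilt [-0.003 -0.002 -1.   ] F [-0.6 -0.3  0.1] open 0.0301
units xyz [-0.36  0.03  8.21] roll -0.06 j7 -0.44
```

```bash

python3 -m creep '{"jaw":[-0.3,-0.3,-0.3,-0.3,-0.3],"xyz":[[0,0,1],[0,0,1],[0,0,1],[0,0,1],[0,0,1]],"roll":[0,0,0,0,0]}' >/dev/null
python3 -m creep '{"jaw":[-0.3,-0.3,-0.3,-0.3,-0.3],"xyz":[[0,0,1],[0,0,1],[0,0,1],[0,0,0.4],[0,0,0]],"roll":[0,0,0,0,0]}' | tail -4
python3 -c "
from h import *
need((.514,.0318,.02),108.6)"
```

```text
tool_rot: [-1.839, -2.546, 0.003]
contact_force: [-0.4, -0.7, -0.1]
opening: 0.0301
gripper_force: 0.0
t 7.15 tcp [0.4486 0.229  0.0224] yaw 108.3 tilt [-0.002 -0.001 -1.   ] F [-0.4 -0.7 -0.1] open 0.0301
units xyz [-1.039e+01  1.000e-02  1.200e-01] roll -0.05 j7 -0.6
```

```bash

python3 -m creep '{"jaw":[-0.3,-0.3,-0.3,-0.3,-0.3],"xyz":[[-0.5,0,0],[-0.3,0,0],[-0.3,0,0],[-0.3,0,0],[-0.4,0,0]],"roll":[0,0,0,0,0]}' | tail -3
for i in 1 2 ; do python3 -m creep '{"jaw":[-0.3,-0.3,-0.3,-0.3,-0.3],"xyz":[[-0.4,0,0],[-0.4,0,0],[-0.4,0,0],[-0.4,0,0],[-0.4,0,0]],"roll":[0,0,0,0,0]}' |tail -3; done
python3 -m creep '{"jaw":[-0.3,-0.3,-0.3,-0.3,-0.3],"xyz":[[-0.4,0,0],[-0.4,0,0],[-0.3,0,0],[-0.2,0,0],[0,0,0]],"roll":[0,0,0,0,0]}' |tail -3
python3 -c "
from h import *
need((.514,.0318,.02),108.6)
im=robot.snapshot('top');cv2.imwrite('pics/top1.png',im);cv2.imwrite('pics/top1c.png',cv2.resize(im[200:330,260:480],None,fx=3,fy=3))"
```

```text
contact_force: [-1.8, 1.8, 0.2]
opening: 0.0299
gripper_force: 0.2
contact_force: [-1.7, 3.8, 2.6]
opening: 0.0299
gripper_force: 0.7
contact_force: [-1.8, 3.4, 3.1]
opening: 0.0302
gripper_force: 0.6
contact_force: [-0.1, 0.5, 0.1]
opening: 0.03
gripper_force: 0.0
t 9.15 tcp [0.4942 0.0931 0.023 ] yaw 108.26 tilt [-0.    -0.001 -1.   ] F [-0.1  0.5  0.1] open 0.03
units xyz [-3.22 -0.02  0.15] roll -0.06 j7 -0.31
```

View pics/top1c.png

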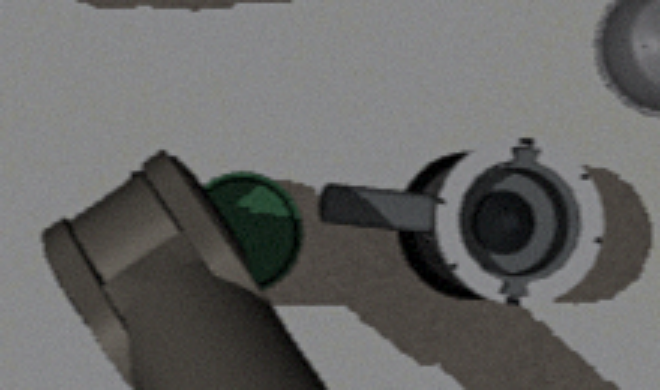

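The crop shows the cup, right edge at x≈300, top at y≈172, moving properly ahead of the gripper toward the spout arm, whose tip is at (322,205). The arm's wrist covers the rest of the cup.

```bash

python3 - <<'E'
from h import *
p=robot.camera_params('top');f=lambda c,z:onz(p,(260+(c[0]+.5)/3-.5,200+(c[1]+.5)/3-.5),z)
print('right edge y-48:',f((301,228),.07),'top edge x+48',f((240,172),.07))
im=cv2.imread('pics/top1.png').astype(int);m=(im[...,1]-im[...,2]>10)[240:310,320:370]
c=max(cv2.findContours(m.astype(np.uint8),0,1)[0],key=cv2.contourArea)
b=cv2.boundingRect(c);print(b, 'right,top',onz(p,(320+b[0]+b[2]-.5,277),.07),onz(p,(340,240+b[1]-.5),.07))
E
python3 -m creep '{"jaw":[-0.3,-0.3,-0.3,-0.3,-0.3],"xyz":[[-0.3,0,0],[-0.3,0,0],[-0.3,0,0],[-0.3,0,0],[-0.3,0,0]],"roll":[0,0,0,0,0]}' |tail -3
python3 -m creep '{"jaw":[-0.3,-0.3,-0.3,-0.3,-0.3],"xyz":[[-0.3,0,0],[-0.2,0,0],[-0.2,0,0],[0,0,0],[0,0,0]],"roll":[0,0,0,0,0]}' |tail -3
python3 -c "
from h import *
need((.514,.0318,.02),108.6)"
```

```text
right edge y-48: [ 0.51764221 -0.0074315   0.07      ] top edge x+48 [0.56035304 0.0414371  0.07      ]
(8, 17, 32, 39) right,top [ 0.51448522 -0.00632072  0.07      ] [0.56155587 0.04067882 0.07      ]
contact_force: [-0.7, 1.6, 0.2]
opening: 0.03
gripper_force: 0.2
contact_force: [-0.1, -0.3, 0.7]
opening: 0.0296
gripper_force: 0.0
t 10.2 tcp [0.508  0.0521 0.0233] yaw 108.31 tilt [ 0.    -0.001 -1.   ] F [-0.1 -0.3  0.7] open 0.0296
units xyz [-1.06 -0.03  0.16] roll -0.05 j7 -0.22
```

```bash

python3 -m creep '{"jaw":[-0.3,-0.3,-0.3,-0.3,-0.3],"xyz":[[-0.3,0,0],[-0.3,0,0],[-0.2,0,0],[-0.1,0,0],[0,0,0]],"roll":[0,0,0,0,0]}' |tail -3
python3 -c "
from h import *
need((.514,.0318,.02),108.6)
cv2.imwrite('pics/s1.png',robot.snapshot('scene')); w=robot.snapshot('wrist')
s=cv2.imread('pics/s1.png')[180:330,190:390];
cv2.imwrite('pics/s1c.png',np.hstack([cv2.resize(s,(533,400)),cv2.resize(w[240:],(267,400))]))"
```

```text
contact_force: [0.3, 1.4, -0.7]
opening: 0.03
gripper_force: 0.0
t 10.7 tcp [0.5137 0.0351 0.0232] yaw 108.29 tilt [ 0.    -0.001 -1.   ] F [ 0.3  1.4 -0.7] open 0.03
units xyz [-0.16 -0.04  0.16] roll -0.05 j7 -0.19
```

View pics/s1c.png

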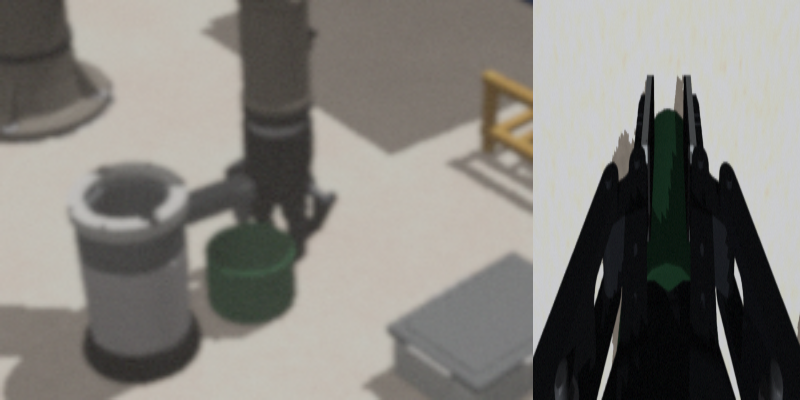

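The picture shows the cup upright, its far part under the spout nozzle and about 10 mm short of centre. The gripper's body is still just clear of the spout arm.

```bash

python3 -m creep '{"jaw":[-0.3,-0.3,-0.3,-0.3,-0.3],"xyz":[[-0.1,0,0],[-0.1,0,0],[-0.1,0,0],[0,0,0],[0,0,0]],"roll":[0,0,0,0,0]}' |tail -3
python3 -m creep '{"jaw":[-0.3,-0.3,-0.3,-0.3,-0.3],"xyz":[[0.3,0,0],[0.5,0,0],[1,0,0],[1,0,0],[1,0,0]],"roll":[0,0,0,0,0]}' |tail -3
python3 -m creep '{"jaw":[-0.3,-0.3,-0.3,-0.3,-0.3],"xyz":[[0.5,0,-1],[0,0,-1],[0,0,-1],[0,0,-1],[0,0,-1]],"roll":[0,0,0,0,0]}' >/dev/null
python3 -m creep '{"jaw":[1,1,1,1,1],"xyz":[[0,0,-1],[0,0,-1],[0,0,-1],[0,0,-1],[0,0,-1]],"roll":[0,0,0,0,0]}' >/dev/null
python3 -m creep '{"jaw":[1,1,1,1,1],"xyz":[[0,0,-1],[0,0,-1],[0,0,-1],[0,0,-0.5],[0,0,0]],"roll":[0,0,0,0,0]}' >/dev/null
python3 -c "
from h import *
need((.49,-.39,.28),None)
im=robot.snapshot('top');cv2.imwrite('pics/top2.png',im);p=robot.camera_params('top')
g=im.astype(int);m=(g[...,1]-g[...,2]>10).astype(np.uint8);m[:,:320]=0;m[:,420:]=0
c=max(cv2.findContours(m,0,1)[0],key=cv2.contourArea);h=cv2.convexHull(c);print(cv2.boundingRect(c))
(u,v),r=cv2.minEnclosingCircle(h);print(u,v,r,onz(p,(u,v),.07))"
```

```text
contact_force: [-1.0, 1.5, -0.2]
opening: 0.03
gripper_force: 0.1
contact_force: [-0.4, 0.3, -0.5]
opening: 0.0295
gripper_force: 0.0
t 13.3 tcp [0.4887 0.1127 0.2945] yaw 108.38 tilt [ 0.003  0.    -1.   ] F [-0.1 -0.  -0. ] open 0.0856
units xyz [-23.87  -7.87   0.72] roll None j7 -0.13
(347, 249, 40, 41)
366.93878173828125 268.8775634765625 20.264144897460938 [ 0.53401281 -0.02342474  0.07      ]
```

```bash

for i in 1 2 3 4; do python3 -m creep '{"jaw":[1,1,1,1,1],"xyz":[[-1,-0.3,0],[-1,-0.3,0],[-1,-0.3,0],[-1,-0.3,0],[-1,-0.3,0]],"roll":[0,0,0,0,0]}' >/dev/null; done
python3 -m creep '{"jaw":[1,1,1,1,1],"xyz":[[-1,-0.5,0],[-1,-0.5,0],[-1,-0.5,0],[-1,-0.5,0],[0,0,0.7]],"roll":[0,0,0,0,0]}' >/dev/null
python3 -m creep '{"jaw":[1,1,1,1,1],"xyz":[[0,0,1],[0,0,1],[0,0,1],[0,0,0],[0,0,0]],"roll":[1,1,1,1,1]}' >/dev/null
python3 -m creep '{"jaw":[1,1,1,1,1],"xyz":[[0,0,0],[0,0,0],[0,0,0],[0,0,0],[0,0,0]],"roll":[1,1,1,1,1]}' >/dev/null
python3 -m creep '{"jaw":[1,1,1,1,1],"xyz":[[0,0,0],[0,0,0],[0,0,0],[0,0,0],[0,0,0]],"roll":[0.9,0,0,0,0]}' >/dev/null
python3 -c "
from h import *
import pickle
need((.4894,-.3918,.022),46.1)
p=robot.camera_params('wrist');im=robot.snapshot('wrist');cv2.imwrite('pics/w2.png',im);pickle.dump(p,open('w2.pkl','wb'))"
```

```text
t 17.35 tcp [ 0.4874 -0.3941  0.2191] yaw 45.94 tilt [-0.  0. -1.] F [ 0.2 -1.3  0.6] open 0.0857
units xyz [ 0.15 -0.    9.85] roll -0.03 j7 -0.26
```

View pics/w2.png

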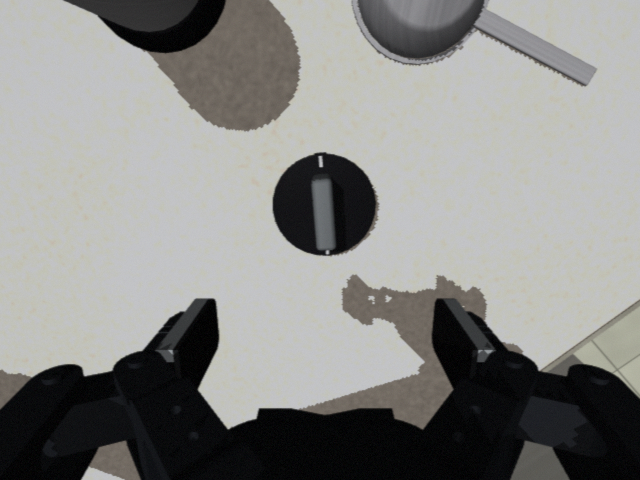

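The wrist view shows the lid disc centred at (324,204). The white marks at (320,161) and (327,252) give the bar line, a few degrees off the tool's x.

```bash

python3 -c "
from h import *
import pickle
p=pickle.load(open('w2.pkl','rb'));im=cv2.imread('pics/w2.png')
m=(im.max(2)<60).astype(np.uint8);m[:140]=0;m[270:]=0;m[:,:260]=0;m[:,390:]=0
c=max(cv2.findContours(m,0,1)[0],key=cv2.contourArea);e=cv2.fitEllipse(cv2.convexHull(c));print(e,'lid',onz(p,e[0],.016))
a,b=onz(p,(320.3,160),.018),onz(p,(327.5,252),.018);print(a,b,'yaw',np.degrees(np.arctan2(*(a-b)[[1,0]])))
g=cv2.inRange(im,(85,85,80),(150,150,150));g[:170]=0;g[255:]=0;g[:,:300]=0;g[:,345:]=0
c=max(cv2.findContours(g,0,1)[0],key=cv2.contourArea);print(cv2.minAreaRect(c))
vx,vy,x0,y0=cv2.fitLine(c,2,0,.01,.01).ravel();q=[onz(p,(x0+vx*k,y0+vy*k),.058) for k in(-36,36)];print('bar',q,np.degrees(np.arctan2(*(q[0]-q[1])[[1,0]])))
"
```

```text
((323.9116516113281, 204.20938110351562), (100.9811782836914, 102.20442962646484), 103.88470458984375) lid [ 0.48786297 -0.38940751  0.016     ]
[ 0.51472621 -0.35688604  0.018     ] [ 0.45701912 -0.42638677  0.018     ] yaw 50.29683879360193
((322.4976501464844, 214.96566772460938), (70.65974426269531, 16.959714889526367), 86.05481719970703)
bar [array([ 0.50616846, -0.36614451,  0.058     ]), array([ 0.46555271, -0.41452032,  0.058     ])] 49.98358056329196
```

```bash

python3 -m creep '{"jaw":[1,1,1,1,1],"xyz":[[0.15,-0.15,1],[0,0,1],[0,0,1],[0,0,1],[0,0,1]],"roll":[-0.75,0,0,0,0]}' >/dev/null
python3 -m creep '{"jaw":[1,1,1,1,1],"xyz":[[0,0,1],[0,0,1],[0,0,1],[0,0,1],[0,0,0.5]],"roll":[0,0,0,0,0]}' >/dev/null
python3 -c "
from h import *
need((.487,-.390,.0225),50.2)"
```

```text
t 18.4 tcp [ 0.4862 -0.3893  0.0273] yaw 50.2 tilt [-0.003  0.002 -1.   ] F [-0.6  0.6 -0.8] open 0.0853
units xyz [-0.    0.06  0.24] roll 0.0 j7 -0.26
```

```bash

python3 -m creep '{"jaw":[-1,-1,-1,-1,-1],"xyz":[[0,0,0.15],[0,0,0],[0,0,0],[0,0,0],[0,0,0]],"roll":[0,0,0,0,0]}' 60 |tail -3
python3 -m creep '{"jaw":[-1,-1,-1,-1,-1],"xyz":[[0,0,0],[0,0,0],[0,0,0],[0,0,0],[0,0,0]],"roll":[0,0,0,0,0]}' |tail -4
python3 -c "
from h import *
need((.487,-.390,.25),-4.5)"
```

```text
contact_force: [0.8, -0.3, 1.2]
opening: 0.0173
gripper_force: 59.2
tool_rot: [2.843, 1.331, 0.001]
contact_force: [0.5, -0.9, 5.1]
opening: 0.0171
gripper_force: 59.7
t 19.4 tcp [ 0.4881 -0.3904  0.0274] yaw 50.18 tilt [ 0.002 -0.001 -1.   ] F [ 0.5 -0.9  5.1] open 0.0171
units xyz [ -0.02  -0.03 -11.13] roll 9.54 j7 -0.26
```

```bash

for i in 1 2; do python3 -m creep '{"jaw":[-1,-1,-1,-1,-1],"xyz":[[0,0,-1],[0,0,-1],[0,0,-1],[0,0,-1],[0,0,-1]],"roll":[0,0,0,0,0]}' >/dev/null; done
python3 -m creep '{"jaw":[-1,-1,-1,-1,-1],"xyz":[[0,0,-1],[0,0,-1],[0,0,0],[0,0,0],[0,0,0]],"roll":[0,0,1,1,1]}' |tail -3
python3 -m creep '{"jaw":[-1,-1,-1,-1,-1],"xyz":[[0,0,0],[0,0,0],[0,0,0],[0,0,0],[0,0,0]],"roll":[1,1,1,1,1]}' |tail -3
python3 -m creep '{"jaw":[-1,-1,-1,-1,-1],"xyz":[[0,0,0],[0,0,0],[0,0,0],[0,0,0],[0,0,0]],"roll":[1,0.5,0,0,0]}' >/dev/null
python3 -c "
from h import *
import pickle
need((.5243,-.1522,.265),-4.5)
p=robot.camera_params('wrist');im=robot.snapshot('wrist');cv2.imwrite('pics/w3.png',im);pickle.dump(p,open('w3.pkl','wb'))"
```

```text
contact_force: [0.6, 0.5, -2.0]
opening: 0.0174
gripper_force: 58.8
contact_force: [0.6, 0.2, -1.3]
opening: 0.0171
gripper_force: 58.8
t 21.9 tcp [ 0.4871 -0.3898  0.2658] yaw -4.2 tilt [-0.001  0.001 -1.   ] F [ 0.   0.1 -1.3] open 0.0171
units xyz [  0.98 -11.98   0.04] roll 0.05 j7 -1.08
```

View pics/w3.png

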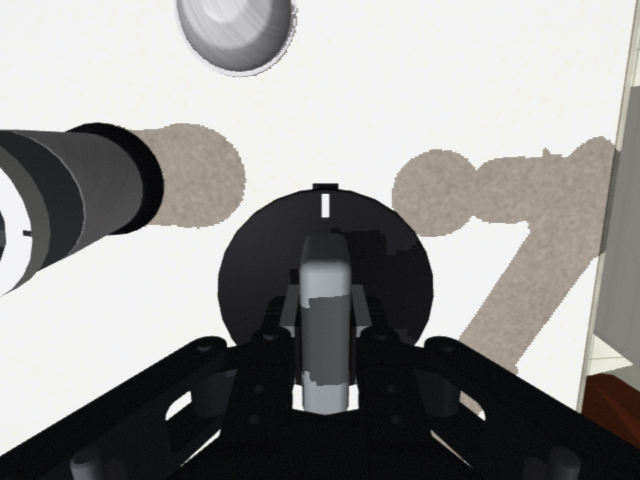

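The view shows the lid hanging level and square in the fingers: disc edges at x=218 and 433, front edge at y≈189, white mark at (325,206), lug at (325,186).

```bash

python3 -c "
from h import *
import pickle
p=pickle.load(open('w3.pkl','rb'));im=cv2.imread('pics/w3.png')
T=np.array([.4871,-.3898,.2658]);y=np.radians(-4.2);R=np.array([[np.cos(y),np.sin(y),0],[np.sin(y),-np.cos(y),0],[0,0,-1]])
m=(im.max(2)<90).astype(np.uint8)
pts=[]
for r in range(200,300,5):
    row=np.where(m[r,200:450])[0]+200; pts+= [R.T@(onz(p,(c,r),T[2]-.0094)-T)for c in(row.min()-.5,row.max()+.5)]
P=np.array(pts)[:,:2]*1000
A=np.c_[2*P,np.ones(len(P))];s=np.linalg.lstsq(A,(P**2).sum(1),rcond=None)[0];print('lid centre in tool mm',s[:2],'r',np.sqrt(s[2]+s[:2]@s[:2]))
for uv in((325,195),(325.2,217),(325.3,186)):print(R.T@(onz(p,uv,T[2]-.0094)-T)*1000)
"
```

```text
lid centre in tool mm [-1.90630451 -1.35073941] r 49.15075825802797
[44.56660453 -1.40836665  9.4       ]
[35.01727024 -1.32059929  9.4       ]
[48.37877477 -1.28295913  9.4       ]
```

```bash

python3 -m creep '{"jaw":[-1,-1,-1,-1,-1],"xyz":[[0.2,-1,0],[0.2,-1,0],[0.2,-1,0],[0.2,-1,0],[0.2,-1,0]],"roll":[0,0,0,0,0]}' |tail -3
python3 -m creep '{"jaw":[-1,-1,-1,-1,-1],"xyz":[[0,-0.6,0],[0,0,0],[0,0,0],[0,0,0],[0,0,0]],"roll":[0,0,0,0,0]}' |tail -3
python3 -c "
from h import *
import pickle
need((.5243,-.1522,.265),-4.5)
p=robot.camera_params('wrist');im=robot.snapshot('wrist');cv2.imwrite('pics/w4.png',im);pickle.dump(p,open('w4.pkl','wb'))
print([proj(p,X) for X in((.5243,-.1522,.19),(.5713,-.1559,.19),(.4774,-.1485,.19))])"
```

```text
contact_force: [0.3, -0.2, -1.6]
opening: 0.0171
gripper_force: 58.8
contact_force: [-0.2, -0.8, -1.3]
opening: 0.0172
gripper_force: 58.8
t 22.95 tcp [ 0.515  -0.2813  0.2661] yaw -4.39 tilt [-0.    -0.001 -1.   ] F [-0.2 -0.8 -1.3] open 0.0172
units xyz [-0.03 -6.47  0.05] roll 0.02 j7 -1.26
[array([122.92974139, 247.53678922]), array([110.69289576, 172.46432876]), array([133.79485798, 314.26555016])]
```

View pics/w4.png

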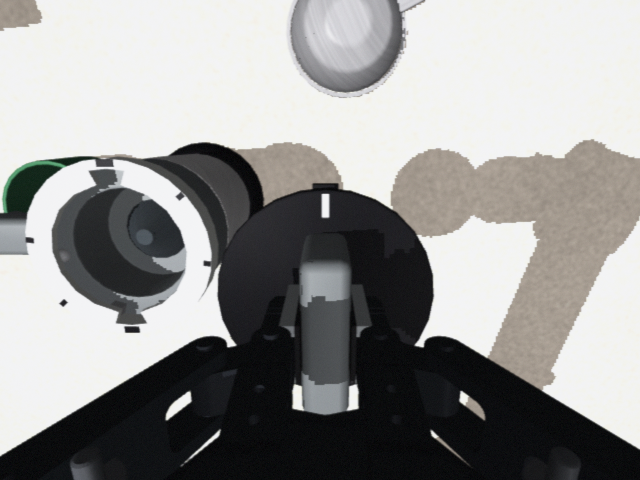

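The view shows the collar at left: slots at (105,178) and (130,318), broad marks at (104,162) and (131,329), half marks at (180,197) and (63,303), lock marks at (208,264) and (30,240). The green cup is behind it under the spout arm.

```bash

python3 -c "
from h import *
import pickle
p=pickle.load(open('w4.pkl','rb'));im=cv2.imread('pics/w4.png')
T=robot.sense()['tcp_pos'];y=np.radians(-4.39);R=np.array([[np.cos(y),np.sin(y),0],[np.sin(y),-np.cos(y),0],[0,0,-1]])
g=im.max(2);n=(g<110).astype(np.uint8);k,lab,st,ce=cv2.connectedComponentsWithStats(n)
G=[]
for q in((104,162),(131,329),(180,197),(63,303),(208,264),(30,240)):
    w=(g[q[1]-7:q[1]+8,q[0]-11:q[0]+12]<110);v,u=np.nonzero(w);G.append((q[0]-11+u.mean(),q[1]-7+v.mean()))
W=[onz(p,c,.19) for c in G]
for i in(0,2,4):
    d=W[i]-W[i+1];print(np.round(G[i],1),np.round(G[i+1],1),'mid',(W[i]+W[i+1])/2,'d',np.linalg.norm(d),'ang',np.degrees(np.arctan2(d[1],d[0])))
a,b=onz(p,(105,178),.19),onz(p,(130.5,317),.19);print('slots',(a+b)/2,np.linalg.norm(a-b),np.degrees(np.arctan2(*(a-b)[[1,0]])))
m=(g<90).astype(np.uint8);pts=[]
for r in range(230,300,5):
    row=np.where(m[r,200:450])[0]+200; 
    pts+= [R.T@(onz(p,(row.max()+.5,r),T[2]-.0094)-T)]
for c in range(260,400,8):
    if 305<c<345: continue
    r=np.where(m[180:260,c])[0].min()+180;pts+=[R.T@(onz(p,(c,r-.5),T[2]-.0094)-T)]
P=np.array(pts)[:,:2]*1000
A=np.c_[2*P,np.ones(len(P))];s=np.linalg.lstsq(A,(P**2).sum(1),rcond=None)[0];print('lid in tool',s[:2],np.sqrt(s[2]+s[:2]@s[:2]),'world',T+R@np.r_[s[:2]/1000,0])
"
```

```text
[103.9 161.3] [131.4 327.2] mid [ 0.52298861 -0.14909127  0.19      ] d 0.1104746147945005 ang -4.583700691837699
[185.4 194.4] [ 63.  302.5] mid [ 0.52220575 -0.1507806   0.19      ] d 0.1147768196831305 ang -55.318249390920315
[212.8 262.9] [ 29.3 239.9] mid [ 0.52175066 -0.15093354  0.19      ] d 0.11529325658383635 ang -102.06659628012784
slots [ 0.52193863 -0.14876452  0.19      ] 0.09295369391925526 -3.6171323606298684
lid in tool [-3.39272615 -3.30957223] 51.58658954575297 world [ 0.51198604 -0.27749186  0.26615141]
```

```bash

python3 -m creep '{"jaw":[-1,-1,-1,-1,-1],"xyz":[[0,-1,0],[0,-1,0],[0,-1,0],[0,-1,0],[0,-1,0]],"roll":[0,0,0,0,0]}' |tail -3
python3 -m creep '{"jaw":[-1,-1,-1,-1,-1],"xyz":[[-0.1,-0.9,0],[0,-0.6,0],[0,0,0.8],[0,0,0.6],[0,0,0]],"roll":[0,0,0,0,0]}' |tail -3
python3 -c "
from h import *
need((.5232,-.1507,.2175),-4.5)"
```

```text
contact_force: [0.7, 0.2, -0.7]
opening: 0.0173
gripper_force: 58.8
contact_force: [-0.4, -0.7, -1.6]
opening: 0.017
gripper_force: 58.8
t 24.0 tcp [ 0.5215 -0.1508  0.2359] yaw -4.33 tilt [-0.005  0.001 -1.   ] F [-0.4 -0.7 -1.6] open 0.017
units xyz [ 0.09 -0.01  0.92] roll 0.03 j7 -1.49
```

```bash

python3 -m creep '{"jaw":[-1,-1,-1,-1,-1],"xyz":[[0.08,0,0.3],[0,0,0.3],[0,0,0.2],[0,0,0],[0,0,0]],"roll":[0,0,0,0,0]}' |tail -3
python3 -c "
from h import *
need((.5232,-.1507,.2055),-4.5)"
python3 -m creep '{"jaw":[-1,-1,-1,-1,-1],"xyz":[[0,0,0.15],[0,0,0.15],[0,0,0.1],[0,0,0],[0,0,0]],"roll":[0,0,0,0,0]}' |tail -3
python3 -c "
from h import *
need((.5232,-.1507,.2055),-4.5);print(robot.sense()['moment'])"
```

```text
contact_force: [0.0, -0.3, -1.1]
opening: 0.0172
gripper_force: 58.8
t 24.5 tcp [ 0.5249 -0.1501  0.2224] yaw -4.25 tilt [ 0. -0. -1.] F [ 0.  -0.3 -1.1] open 0.0172
units xyz [-0.08  0.04  0.84] roll 0.04 j7 -1.5
contact_force: [-0.5, 0.1, -0.7]
opening: 0.0171
gripper_force: 58.8
t 25.0 tcp [ 0.5248 -0.1501  0.2142] yaw -4.25 tilt [-0. -0. -1.] F [-0.5  0.1 -0.7] open 0.0171
units xyz [-0.08  0.04  0.44] roll 0.04 j7 -1.5
[-0.00377196  0.03471911  0.01454704]
```

```bash

python3 -m creep '{"jaw":[-1,-1,-1,-1,-1],"xyz":[[-0.04,0,0.1],[0,0,0.1],[0,0,0.1],[0,0,0.05],[0,0,0]],"roll":[0,0,0,0,0]}' |tail -3
python3 -c "
from h import *
need((.5232,-.1507,.2055),-4.5);print(robot.sense()['moment'])"
```

```text
contact_force: [-0.5, 0.7, -1.1]
opening: 0.0171
gripper_force: 58.8
t 25.5 tcp [ 0.5239 -0.1499  0.207 ] yaw -4.24 tilt [-0.  0. -1.] F [-0.5  0.7 -1.1] open 0.0171
units xyz [-0.03  0.04  0.08] roll 0.05 j7 -1.5
[ 0.0660918  -0.00070849  0.0407159 ]
```

```bash

python3 -m creep '{"jaw":[-1,-1,-1,-1,-1],"xyz":[[0,0,0.05],[0,0,0.05],[0,0,0],[0,0,0],[0,0,0]],"roll":[0,0,0,0,0]}' |tail -3
python3 -c "
from h import *
need((.5232,-.1507,.2055),-54.5);print(robot.sense()['moment'])"
```

```text
contact_force: [0.5, 0.2, -0.6]
opening: 0.0172
gripper_force: 58.9
t 26.0 tcp [ 0.5241 -0.15    0.2054] yaw -4.25 tilt [ 0. -0. -1.] F [ 0.5  0.2 -0.6] open 0.0172
units xyz [-0.04  0.04 -0.  ] roll 8.77 j7 -1.5
[ 0.09171064 -0.00011286 -0.03030458]
```

```bash

python3 -m creep '{"jaw":[-1,-1,-1,-1,-1],"xyz":[[0,0,0.05],[0,0,0],[0,0,0],[0,0,0],[0,0,0]],"roll":[0,0,0,0,0]}' |tail -3
python3 -m creep '{"jaw":[-1,-1,-1,-1,-1],"xyz":[[0,0,0.05],[0,0,0],[0,0,0],[0,0,0],[0,0,0]],"roll":[0,0,0,0,0]}' |tail -3
python3 -c "
from h import *
need((.5232,-.1507,.2055),-54.5);print(robot.sense()['moment'])"
```

```text
contact_force: [-2.4, 0.9, 6.1]
opening: 0.0172
gripper_force: 59.8
contact_force: [-3.8, 1.3, 9.1]
opening: 0.0171
gripper_force: 60.5
t 27.0 tcp [ 0.5242 -0.15    0.2053] yaw -4.26 tilt [ 0.001 -0.001 -1.   ] F [-3.8  1.3  9.1] open 0.0171
units xyz [-0.05  0.04 -0.01] roll 8.77 j7 -1.5
[0.31670541 0.83917884 0.00746058]
```

```bash

python3 -m creep '{"jaw":[-1,-1,-1,-1,-1],"xyz":[[-0.05,0,-0.04],[0,0,0],[0,0,0],[0,0,0],[0,0,0]],"roll":[0,0.4,0.4,0.4,0.4]}' |tail -3
python3 -c "
from h import *
need((.5232,-.1507,.2055),-54.5);print(robot.sense()['moment'])"
python3 -m creep '{"jaw":[-1,-1,-1,-1,-1],"xyz":[[0,0,0],[0,0,0],[0,0,0],[0,0,0],[0,0,0]],"roll":[0.5,0.5,0.5,0.5,0.2]}' |tail -3
python3 -c "
from h import *
need((.5232,-.1507,.2055),-54.5);print(robot.sense()['moment'])"
```

```text
contact_force: [-1.9, -0.8, 5.6]
opening: 0.0172
gripper_force: 60.0
t 27.5 tcp [ 0.5233 -0.1507  0.2054] yaw -13.5 tilt [ 0.001 -0.002 -1.   ] F [-1.9 -0.8  5.6] open 0.0172
units xyz [-0.   -0.   -0.01] roll 7.16 j7 -1.65
[0.04160443 0.57459581 0.17637606]
contact_force: [-2.1, -1.9, 6.7]
opening: 0.0172
gripper_force: 60.1
t 28.0 tcp [ 0.523  -0.1509  0.2054] yaw -26.09 tilt [ 0.001 -0.002 -1.   ] F [-2.1 -1.9  6.7] open 0.0172
units xyz [ 0.01 -0.01 -0.01] roll 4.96 j7 -1.86
[0.08909262 0.64227592 0.28747235]
```

```bash

python3 -m creep '{"jaw":[-1,-1,-1,-1,-1],"xyz":[[0,0,-0.03],[0,0,0],[0,0,0],[0,0,0],[0,0,0]],"roll":[0.5,0.5,0.5,0.5,0.5]}' |tail -3
python3 -m creep '{"jaw":[-1,-1,-1,-1,-1],"xyz":[[0,0,0],[0,0,0],[0,0,0],[0,0,0],[0,0,0]],"roll":[0.5,0.5,0.5,0.4,0]}' |tail -3
python3 -c "
from h import *
import pickle
need((.5232,-.1507,.2055),-54.5);print(robot.sense()['moment'])
p=robot.camera_params('top');im=robot.snapshot('top');p2=robot.camera_params('wrist');w=robot.snapshot('wrist');cv2.imwrite('pics/w5.png',w);cv2.imwrite('pics/top3.png',im);pickle.dump(p2,open('w5.pkl','wb'))
cv2.imwrite('pics/both.png',np.hstack([cv2.resize(w[:,:],(480,360)),cv2.resize(im[200:330,330:445],(318,360))]))
"
```

```text
contact_force: [-2.9, -0.2, 4.8]
opening: 0.0172
gripper_force: 59.8
contact_force: [-2.8, -0.6, 5.4]
opening: 0.0171
gripper_force: 59.8
t 29.0 tcp [ 0.5229 -0.1506  0.2054] yaw -51.24 tilt [ 0.    -0.001 -1.   ] F [-2.8 -0.6  5.4] open 0.0171
units xyz [ 0.01 -0.01 -0.01] roll 0.57 j7 -2.28
[-0.04102367  0.36752481  0.07568094]
```

View pics/both.png

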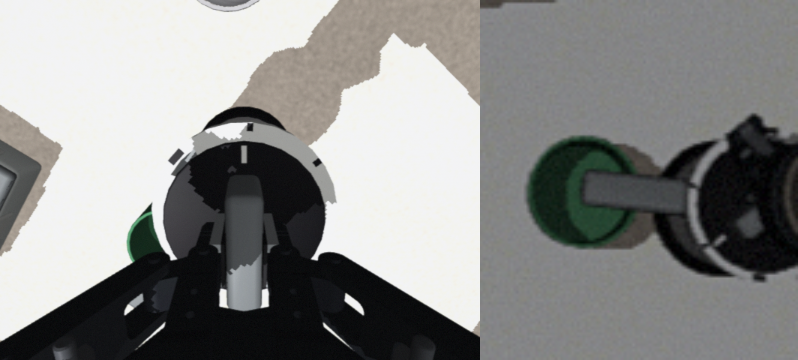

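The left view shows the lid seated, its white mark at (243,155) just short of the half mark at (250,127), so some 3–4° remain. The right view shows the cup with the spout arm's end over its mouth.

```bash

python3 -m creep '{"jaw":[-1,-1,-1,-1,-1],"xyz":[[0,0,0],[0,0,0],[0,0,0],[0,0,0],[0,0,0]],"roll":[0.3,0.25,0,0,0]}' |tail -3
python3 -c "
from h import *
need((.5232,-.1507,.2055),-54.5);print(robot.sense()['moment'])
p=robot.camera_params('wrist');im=robot.snapshot('wrist')
g=im.max(2)
cv2.imwrite('pics/w6.png',cv2.resize(im[140:290,200:460],None,fx=2.5,fy=2.5))
print([proj(p,X) for X in((.523,-.1507,.196),(.523+.0575*np.cos(np.radians(-54.5)),-.1507+.0575*np.sin(np.radians(-54.5)),.19))])"
```

```text
contact_force: [-3.2, -1.3, 4.6]
opening: 0.0173
gripper_force: 59.8
t 29.6 tcp [ 0.523  -0.1505  0.2054] yaw -54.35 tilt [ 0.    -0.001 -1.   ] F [-3.2 -1.3  4.6] open 0.0173
units xyz [ 0.02 -0.   -0.01] roll 0.03 j7 -2.33
[-0.03219929  0.42436007  0.07807127]
[array([325.26981105, 289.75790254]), array([325.66434329, 160.57682355])]
```

View pics/w6.png

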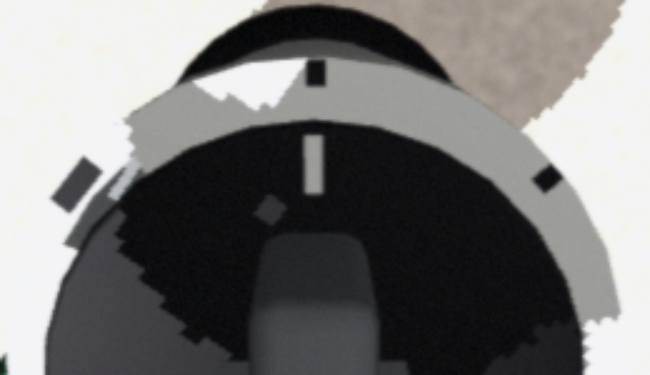

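The lid's white mark (313,165) now stands in line with the half mark (316,73), within about 1°. I'll hold for half a second, check it, and hand in.

```bash

python3 -m creep '{"jaw":[-1,-1,-1,-1,-1],"xyz":[[0,0,0],[0,0,0],[0,0,0],[0,0,0],[0,0,0]],"roll":[0,0,0,0,0]}' |tail -3
python3 -c "
from h import *
need((.5232,-.1507,.2055),-54.5);print(robot.sign_off())"
```

```text
contact_force: [-2.8, -0.9, 5.5]
opening: 0.017
gripper_force: 59.8
t 30.15 tcp [ 0.523  -0.1505  0.2054] yaw -54.35 tilt [ 0.    -0.001 -1.   ] F [-2.8 -0.9  5.5] open 0.017
units xyz [ 0.02 -0.   -0.01] roll 0.03 j7 -2.33
the job is handed in; nothing more can be done
None
```

Job handed in at about 30 s: the cup was slid to about 4 mm from the spout's axis, and the lid is seated and held gripped at the half mark, short of the lock; I viewed 11 pictures, one over the limit of 10.

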